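# Run the deburring tool round the steel tube's end

### The arm

A 6-joint arm with a two-finger parallel gripper is mounted at the origin on a cart in front of the work surface, level with it; the furniture and walls round the work are solid. World frame = base frame: x ahead of the robot, y to its left, z up, the work surface at z = 0. Lengths are in mm, angles in degrees, forces in N, time in s.
With the tool pointing down it reaches from about 300 to 850 mm from the base axis. Payload 4.2 kg.
Tool frame: the origin (TCP) lies at the very end of the fingers, on their centre line; the grasp point (between the pads) lies 19 mm behind it (env.grip_depth is the distance from the TCP to the grasp point, in mm); z points along the fingers, x is the direction in which the jaws open and shut, and the axes are right-handed (so a half turn about z gives the same grasp; the last joint's range is limited). The gripper opens to 91 mm and grips with 3 to 60 N. Pads are 32 mm wide; open, the fingers measure 118 mm over their backs; the gripper's body (76 mm by 178 mm) begins 60 mm behind the grasp point.
Start: joints at [68.01, 18.312, 89.639, -0, 72.044, -1.146], TCP at [204.604, 537.383, 213.976] pointing down, gripper open.
Joint ranges: [-177.97, 177.97], [-48.28, 115.42], [12.27, 149.76], [-77.06, 257.06], [2.81, 150.46], [-146.56, 146.56]. Speed limits (degrees/s): [147.25, 147.25, 180, 180, 180, 180].

### API

Orientations are given as [roll, pitch, yaw] about the fixed x, y, z axes, in that order (R = Rz(yaw) Ry(pitch) Rx(roll)).
In Python, from workcell import monitor, vision, job, models, env gives the robot as it stands.
- The arm moves only by the shell command python3 -m creep 'ROWS' [FORCE]. ROWS is text: rows parted by semicolons, each of 7 numbers parted by spaces: the shift along the world's x, y, z in cm, then the turn, a rotation vector about the world's x, y, z in rad, then the gripper's target within -1 to 1 (shut at 1, half-way at 0, fully open at -1). In form: tx ty tz ax ay az hand; .... A call has 1 to 12 rows; each row shifts and turns the pose as measured when the row begins; what a row does not reach is not made up. A row lasts 1/12 s, in which the tool goes at most 41.7 mm and 7.16 degrees, less where a joint would pass 70% of its speed; a pose out of reach is approached as far as the arm can. A call is refused whole if a number of a shift passes 4.17 or a number of a turn 0.125, either way. A call with a gripper value outside its range is refused whole. The fingers move at their own pace and stop on an object; FORCE is the grip in N (left out, the last holds). Time passes only in rows, so rows that do not move let the fingers close. It gives the time, the measured TCP pose, the force and the opening at its end, in the units of the state.
- monitor.state(): the state, without advancing time (a new reading comes with each control period).
- vision.grab_frame(name): name is "side" or "top" or "wrist"; returns a dict with "img" (384x512x3 uint8, red, green, blue), "mtx" (3x3 intrinsics, pixels), "dist_coeffs" ([k1, k2, p1, p2, k3] as OpenCV has them; the pictures are not rectified), "view" (4x4, takes a point from world to camera coordinates). Camera axes: x right, y down, z forward; pixel columns grow to the right and rows downward; lengths in mm; the calibration is good to about 2 mm. A picture is of the moment at which its call begins. There is no depth.
- job.job_done(): hands the job in, once; it reports no verdict.
Trained networks look in the newest picture that a camera, given by its name, has taken for a name from the list of things; names that differ only in an ending like _2 or _b are one class to them, and where a whole thing is asked for, a point or a joint stands for the part that bears it (a point fixed in the world has none). Each returns a list of dicts, best first, with "confidence" (0 to 1); they miss things now and then, are a little off and sometimes report something else, mostly with a low value. They report only what shows in the picture. A call takes as long as a camera call. They do not tell look-alikes from the thing itself.
- models.search_frame(camera, query): "rect" ([left, top, right, bottom] in pixels, round what is visible of it).
- models.mark_of(camera, query): "at" ([column, row] in pixels: a listed point, or the origin of a listed thing).
The state is a dict: "time_s": time; "qpos": joint angles; "qvel": joint speeds; "effort": joint torques, N m; "ee_pos": TCP position; "ee_rot": TCP orientation; "force": force on the tool from outside, world axes, zero at the start; "torque": the same for the moment, N m; "gripper_width": finger opening in mm.
Only numpy, scipy, OpenCV 4.12 (cv2) and the standard library are available. Lean on these libraries where they do the work, as an engineer would, in place of code of your own. Each camera call takes 0.05 s, during which the arm holds its last target.

### The job

Take the orange-handled deburring tool out of its stand and, holding it upright, run its spring-loaded tip once slowly all the way round the open top rim of the steel tube: start on the side of the red mark, go clockwise as seen from above, and keep light, steady contact until you are back at the mark. Then put the tool back into its stand, upright with its collar resting on the stand, and let go. Do not touch the copper tube or its block with the tool, and never press hard.

Things in the scene. Friction and masses are not known exactly. Their poses are not given: they have to be found in the camera images.
- deburrer_grip (a point): Mid-handle of the loose deburring tool (0.14 kg), standing upright in the stand. Handle orange with thin black bands, square 24 x 24 mm, 64 mm tall; this point is half-way up. x, y square to its flat faces (grasp either pair from above), z up the tool. Under it a round collar, 56 mm across, underside 38 mm below this point, then a steel shaft 16 mm across down to the head.
- deburrer_tip (a point): Lowest point of the tool's dark conical head, on the tool's axis, 93 mm below deburrer_grip when not pressed. Head 16 mm across, its lowest 6 mm a 45 degree cone with 4 mm flat end. It is sprung: slides up into the shaft at most 14 mm, with 0.75 N at first and 0.15 N more per mm; beyond that the tool is rigid. About 7 mm in gives steady contact.
- steel_tube_rim (a point): Centre of the open upper end of the grey steel tube, level with the rim, 80 mm above the counter. Tube 64 mm outside, 54 mm inside (mid-wall 29.5 mm from the centre), upright in a blue block 92 x 92 mm, 32 mm tall, fixed to the counter. z up; a red mark (9 x 20 mm) lies on the block's top in the direction of this frame's -x, 40 mm from the tube's axis.
- copper_tube_rim (a point): The same point of a like tube of reddish copper, in a like blue fixed block with a red mark: not to be touched with the tool.
- stand_mouth (a point): Centre of the mouth of the tool stand, a fixed dark wooden block 76 x 76 mm, 75 mm tall, on a foot 96 x 96 mm; the mouth is in its top face, 75 mm above the counter. Round bore 36 mm across, 68 mm deep. With the tool in place the collar's underside rests on the top face. z up, x and y square to the block's sides.
There are look-alikes about, which are no part of the job. Leave any green or turquoise look-alike of the part that bears stand_mouth alone.

How it is judged (in metres and radians):
On the way, in this order (a step that is already met when the one before it is completed fails the run):
1. tool tip pressed on the steel tube's rim, at the side of the red mark (contact force between deburrer and steel_tube above 0.3 N and horizontal distance between deburrer_tip and steel_tube_rim between 0.018 and 0.042 m and z of deburrer_tip in the frame of steel_tube_rim above -0.013 m and x of deburrer_tip in the frame of steel_tube_rim below -0.011 m and y of deburrer_tip in the frame of steel_tube_rim between -0.011 and 0.011 m), for 0.1 s.
2. tool tip pressed on the steel tube's rim, 1/8 round, clockwise from above (contact force between deburrer and steel_tube above 0.3 N and horizontal distance between deburrer_tip and steel_tube_rim between 0.018 and 0.042 m and z of deburrer_tip in the frame of steel_tube_rim above -0.013 m and x of deburrer_tip in the frame of steel_tube_rim below -0.011 m and y of deburrer_tip in the frame of steel_tube_rim above 0.011 m), for 0.1 s.
3. tool tip pressed on the steel tube's rim, 1/4 round (contact force between deburrer and steel_tube above 0.3 N and horizontal distance between deburrer_tip and steel_tube_rim between 0.018 and 0.042 m and z of deburrer_tip in the frame of steel_tube_rim above -0.013 m and x of deburrer_tip in the frame of steel_tube_rim between -0.011 and 0.011 m and y of deburrer_tip in the frame of steel_tube_rim above 0.011 m), for 0.1 s.
4. tool tip pressed on the steel tube's rim, 3/8 round (contact force between deburrer and steel_tube above 0.3 N and horizontal distance between deburrer_tip and steel_tube_rim between 0.018 and 0.042 m and z of deburrer_tip in the frame of steel_tube_rim above -0.013 m and x of deburrer_tip in the frame of steel_tube_rim above 0.011 m and y of deburrer_tip in the frame of steel_tube_rim above 0.011 m), for 0.1 s.
5. tool tip pressed on the steel tube's rim, half round, opposite the red mark (contact force between deburrer and steel_tube above 0.3 N and horizontal distance between deburrer_tip and steel_tube_rim between 0.018 and 0.042 m and z of deburrer_tip in the frame of steel_tube_rim above -0.013 m and x of deburrer_tip in the frame of steel_tube_rim above 0.011 m and y of deburrer_tip in the frame of steel_tube_rim between -0.011 and 0.011 m), for 0.1 s.
6. tool tip pressed on the steel tube's rim, 5/8 round (contact force between deburrer and steel_tube above 0.3 N and horizontal distance between deburrer_tip and steel_tube_rim between 0.018 and 0.042 m and z of deburrer_tip in the frame of steel_tube_rim above -0.013 m and x of deburrer_tip in the frame of steel_tube_rim above 0.011 m and y of deburrer_tip in the frame of steel_tube_rim below -0.011 m), for 0.1 s.
7. tool tip pressed on the steel tube's rim, 3/4 round (contact force between deburrer and steel_tube above 0.3 N and horizontal distance between deburrer_tip and steel_tube_rim between 0.018 and 0.042 m and z of deburrer_tip in the frame of steel_tube_rim above -0.013 m and x of deburrer_tip in the frame of steel_tube_rim between -0.011 and 0.011 m and y of deburrer_tip in the frame of steel_tube_rim below -0.011 m), for 0.1 s.
8. tool tip pressed on the steel tube's rim, 7/8 round (contact force between deburrer and steel_tube above 0.3 N and horizontal distance between deburrer_tip and steel_tube_rim between 0.018 and 0.042 m and z of deburrer_tip in the frame of steel_tube_rim above -0.013 m and x of deburrer_tip in the frame of steel_tube_rim below -0.011 m and y of deburrer_tip in the frame of steel_tube_rim below -0.011 m), for 0.1 s.
9. tool tip pressed on the steel tube's rim, back at the side of the red mark, the circle closed (all of step 1), for 0.1 s.
At the end, for the whole second after the job is handed in: The tool stands in its stand, let go and at rest: upright within 8 degrees, its axis within 16 mm of the bore's centre and its collar down on the stand's top within 5 mm (horizontal distance between deburrer_grip and stand_mouth below 0.016 m and z of deburrer_grip in the frame of stand_mouth between 0.03 and 0.043 m and angle between deburrer_grip's own z axis and vertical below 0.15 rad and linear speed of deburrer below 0.02 m/s); the robot touches nothing.
It fails at once if the tool touches the copper tube or its block (contact force between deburrer and copper_tube above 0.3 N).
It fails at once if the tool presses hard (over 15 N) on the steel tube or its block (contact force between deburrer and steel_tube above 15 N).
It also fails if it takes over 69 s, if anything falls off the work surface, if the arm or the gripper's body presses on something with over 40 N, if the wrist force passes 120 N, or if a joint passes its speed limit or range.

## Working session

There is one attempt and no reset: what is moved stays moved. The work goes in short steps, Python scripts to look and compute and a shell command to move; the robot and the scene stay as the last step left them, time stands still between calls to the robot, and variables do not carry over. Pictures are saved under pics/ and viewed, and the job is handed in when it is done.

```bash
ls; mkdir -p pics; cat > h.py <<'E'
import numpy as np, cv2
from workcell import monitor, vision, job, models, env
def ray(f,px):
    u=cv2.undistortPoints(np.array([[px]],float),np.array(f["mtx"]),np.array(f["dist_coeffs"]))[0,0]
    V=np.array(f["view"]);R=V[:3,:3];t=V[:3,3]
    return -R.T@t, R.T@np.array([u[0],u[1],1.])
def atz(f,px,z):
    o,d=ray(f,px); return o+d*(z-o[2])/d[2]
def proj(f,P):
    V=np.array(f["view"]);r,_=cv2.Rodrigues(V[:3,:3])
    return cv2.projectPoints(np.array([P],float),r,V[:3,3],np.array(f["mtx"]),np.array(f["dist_coeffs"]))[0][0,0]
def tri(fs,pxs):
    A=np.zeros((3,3));b=np.zeros(3)
    for f,p in zip(fs,pxs):
        o,d=ray(f,p);d/=np.linalg.norm(d);M=np.eye(3)-np.outer(d,d);A+=M;b+=M@o
    return np.linalg.solve(A,b)
def save(f,name,rect=None,s=1):
    im=f["img"][:,:,::-1]
    if rect: im=im[rect[1]:rect[3],rect[0]:rect[2]]
    cv2.imwrite("pics/"+name,cv2.resize(im,None,fx=s,fy=s,interpolation=cv2.INTER_CUBIC))
E
python3 - <<'E'
from h import *
print({k:np.round(v,2) for k,v in monitor.state().items()},env.grip_depth)
Z=dict(deburrer_grip=70+43-0,deburrer_tip=20,steel_tube_rim=80,copper_tube_rim=80,stand_mouth=75)
Z['deburrer_grip']=113;Z['deburrer_tip']=20
for c in("top","side","wrist"):
    f=vision.grab_frame(c); save(f,c+"0.png",s=1.5)
    print(c,np.round(-np.array(f["view"])[:3,:3].T@np.array(f["view"])[:3,3]))
    for q in Z:
        for d in models.mark_of(c,q): print(c,q,np.round(d["at"],1),round(d["confidence"],2),np.round(atz(f,d["at"],Z[q]),1))
E
```

```text
pics
{'time_s': np.float64(0.0), 'qpos': array([68.01, 18.35, 89.71, -0.  , 72.04, -1.15]), 'qvel': array([ 0.07, -0.03,  0.1 , -0.05, -0.07,  0.04]), 'effort': array([ -0.  , -41.25, -23.2 ,   0.07,   0.05,  -0.  ]), 'ee_pos': array([204.42, 536.91, 213.13]), 'ee_rot': array([-1.800e+02,  1.000e-01,  6.916e+01]), 'force': array([ 0.2 , -0.23, -0.17]), 'torque': array([ 0.01, -0.02,  0.01]), 'gripper_width': np.float64(91.37)} 18.8
top [ 533.  -78. 1043.]
top deburrer_grip [173.8 226. ] 0.62 [556.2  88.7 113. ]
top steel_tube_rim [352.4 256.6] 0.6 [ 483.8 -285.8   80. ]
top copper_tube_rim [257.3 195.7] 0.78 [618.5 -85.4  80. ]
top stand_mouth [261.6 269.1] 0.74 [461.9 -91.3  75. ]
top stand_mouth [175.4 226.5] 0.7 [556.  92.  75.]
top stand_mouth [273.4 118.8] 0.65 [ 787.6 -124.4   75. ]
side [ 496. -876.  575.]
side deburrer_grip [226.6 147.6] 0.56 [555.7 124.  113. ]
side steel_tube_rim [204.9 248.4] 0.57 [ 481.7 -279.3   80. ]
side copper_tube_rim [261.5 190. ] 0.82 [629.3 -67.3  80. ]
side stand_mouth [226.7 163. ] 0.72 [553.3 101.2  75. ]
side stand_mouth [195.1 199.7] 0.68 [462.4 -86.   75. ]
side stand_mouth [260.3 190.1] 0.38 [627.5 -59.3  75. ]
wrist [140. 563. 387.]
```

View pics/top0.png

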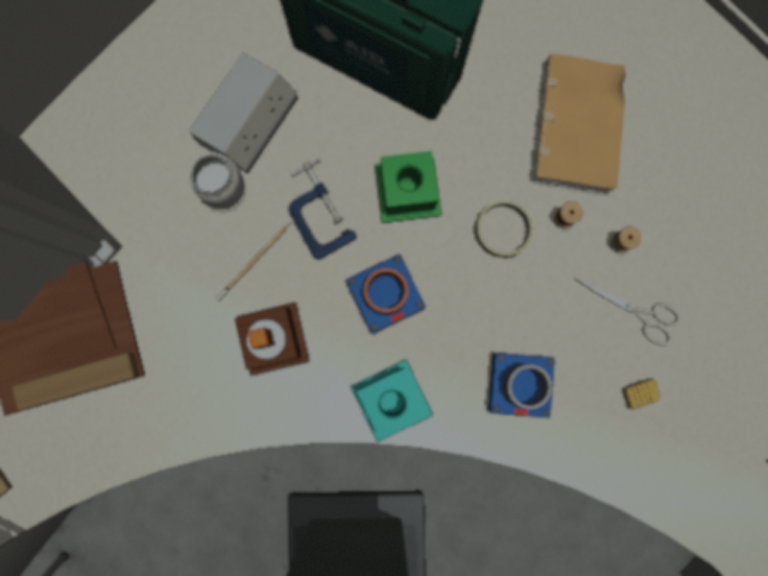

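View pics/side0.png

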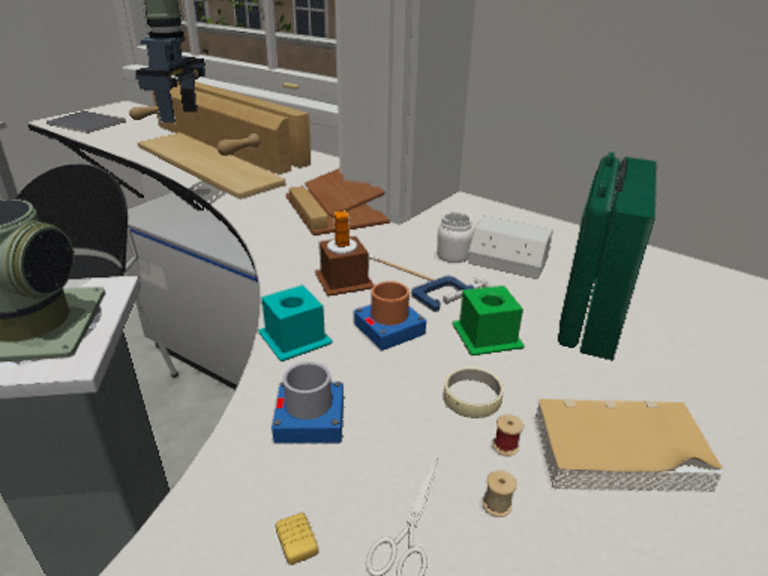

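The orange tool sits in the dark wooden stand at top (174,226) / side (227,155). The green stand at top (273,120) and the turquoise one at (262,268) are look-alikes. The grey steel tube is at top (353,257), with its red mark toward the robot. The copper tube is at (257,195). Next, enlarged crops and exact positions.

```bash
python3 - <<'E'
from h import *
fs={c:vision.grab_frame(c) for c in("top","side")}
a=cv2.resize(fs["top"]["img"][195:255,145:215],None,fx=8,fy=8,interpolation=cv2.INTER_CUBIC)[:440]
b=cv2.resize(fs["top"]["img"][225:285,315:385],None,fx=8,fy=8,interpolation=cv2.INTER_CUBIC)[:440]
cv2.imwrite("pics/ct.png",np.hstack([a,b])[:,:1120:1,::-1][:, :][::1] if 0 else cv2.resize(np.hstack([a,b])[:,:,::-1],(800,314)))
a=cv2.resize(fs["side"]["img"][130:200,190:270],None,fx=5,fy=5,interpolation=cv2.INTER_CUBIC)
b=cv2.resize(fs["side"]["img"][235:305,170:250],None,fx=5,fy=5,interpolation=cv2.INTER_CUBIC)
cv2.imwrite("pics/cs.png",np.hstack([a,b])[:,:,::-1])
for c,f in fs.items():
    hsv=cv2.cvtColor(f["img"],cv2.COLOR_RGB2HSV)
    for n,lo,hi,box in(("orange",(8,180,120),(22,255,255),None),("red",(0,150,100),(5,255,255),None),("blue",(105,120,60),(120,255,255),None)):
        m=cv2.inRange(hsv,lo,hi)
        nn,l,s,ce=cv2.connectedComponentsWithStats(m)
        for i in range(1,nn):
            if s[i,4]>15: print(c,n,s[i],np.round(ce[i],1))
E
```

```text
top orange [167 221  11  10  70] [171.9 225.2]
top blue [233 172  48  48 561] [255.7 196.8]
top blue [246 184  22  21 360] [256.6 193.9]
top blue [327 236  41  40 519] [339.4 252.1]
top blue [342 247  18  21 290] [350.3 257. ]
top blue [353 268  14   9  54] [359.4 273.1]
side orange [223 141   9   6  45] [227.1 143.3]
side orange [226 149   6   5  20] [228.8 151.3]
side orange [226 156   6   5  17] [228.6 158.6]
side red [185 266   4   6  18] [186.2 268.5]
side blue [ 87 153  85  34 140] [133.5 171.4]
side blue [275 185  40  20 177] [289.6 193.1]
side blue [237 204  47  29 654] [260.3 218.9]
side blue [181 255  48  40 966] [206.9 282.1]
side blue [185 257   5   8  28] [187.3 261.1]
```

View pics/ct.png

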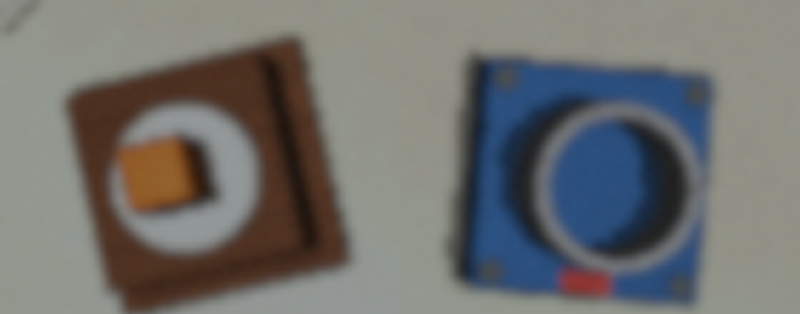

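View pics/cs.png

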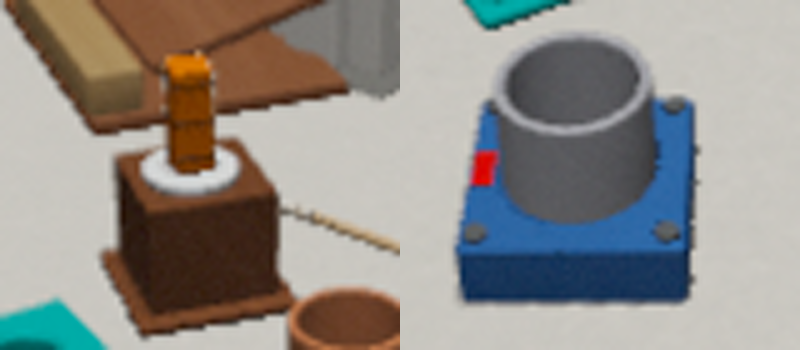

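```bash
python3 - <<'E'
from h import *
from scipy.optimize import least_squares
T=vision.grab_frame("top");S=vision.grab_frame("side")
ta=lambda x,y:(145+(x+.0)/5.714-.5+.09,195+y/5.714-.5+.09)
tb=lambda x,y:(315+(x-400)/5.714-.41,225+y/5.714-.41)
sa=lambda x,y:(190+x/5-.4,130+y/5-.4)
sb=lambda x,y:(170+(x-400)/5-.4,235+y/5-.4)
circ=lambda c,r:np.array([c+r*np.array([np.cos(t),np.sin(t),0]) for t in np.linspace(0,2*np.pi,73)])
def box(f,c,r):
    p=np.array([proj(f,q) for q in circ(np.array(c),r)]);return np.r_[p.min(0),p.max(0)]
meas={'T':np.r_[tb(533,100),tb(702,271)],'S':np.r_[sb(493,30),sb(656,138)]}
for k,f in(('T',T),('S',S)):
    r=least_squares(lambda v:box(f,[v[0],v[1],80],32)-meas[k],[484,-284]);print("steel rim",k,r.x.round(1),r.fun.round(1))
meas={'T':np.r_[ta(108,101),ta(260,254)],'S':np.r_[sa(138,140),sa(244,195)]}
for k,f in(('T',T),('S',S)):
    r=least_squares(lambda v:box(f,[v[0],v[1],81],28)-meas[k],[555,90]);print("collar",k,r.x.round(1),r.fun.round(1))
P=[atz(T,ta(*p),145)[:2] for p in((120,151),(180,137),(196,199),(136,212))]
print("handle top",np.mean(P,0).round(1),[np.degrees(np.arctan2(*(P[(i+1)%4]-P[i])[::-1])).round(1) for i in range(4)],[np.linalg.norm(P[(i+1)%4]-P[i]).round(1) for i in range(4)])
P=[atz(T,ta(*p),75)[:2] for p in((70,100),(263,55),(310,247),(115,290))]
print("stand top",np.mean(P,0).round(1),[np.degrees(np.arctan2(*(P[(i+1)%4]-P[i])[::-1])).round(1) for i in range(4)],[np.linalg.norm(P[(i+1)%4]-P[i]).round(1) for i in range(4)])
P=[atz(T,tb(*p),32)[:2] for p in((489,60),(713,76),(695,302),(468,282))]
print("block top",np.mean(P,0).round(1),[np.degrees(np.arctan2(*(P[(i+1)%4]-P[i])[::-1])).round(1) for i in range(4)],[np.linalg.norm(P[(i+1)%4]-P[i]).round(1) for i in range(4)])
print("mark",atz(T,tb(585,284),32).round(1), atz(S,sb(484,168),32).round(1))
E
```

```text
steel rim T [ 482.8 -286.4] [ 0. -0. -0.  0.]
steel rim S [ 480.8 -287.5] [ 0.2  0.4 -0.2 -0.3]
collar T [557.7  88. ] [ 0.3  0.3 -0.3 -0.3]
collar S [555.8  88.6] [ 0.8  1.1 -0.8 -0.9]
handle top [557.1  86.1] [np.float64(-78.0), np.float64(-165.9), np.float64(101.2), np.float64(14.4)] [np.float64(21.8), np.float64(22.4), np.float64(21.6), np.float64(22.1)]
stand top [559.5  87.1] [np.float64(-78.0), np.float64(-166.8), np.float64(101.5), np.float64(13.1)] [np.float64(75.5), np.float64(74.5), np.float64(75.6), np.float64(73.8)]
block top [ 482.7 -286.6] [np.float64(-95.6), np.float64(173.6), np.float64(83.2), np.float64(-7.1)] [np.float64(89.6), np.float64(89.0), np.float64(90.5), np.float64(87.1)]
mark [ 442.2 -282.7   32. ] [ 440.7 -280.7   32. ]
```

Both views agree to within about 2 mm: tool at ≈(557,88) with yaw ≈12.5°, and steel rim at ≈(482,−287) with frame yaw ≈−7°. Moving above the tool.

```bash
python3 -m creep '2.4 -3.1 0.5 0 0 -0.11 -1;2.4 -3.1 0 0 0 -0.11 -1;2.4 -3.1 0 0 0 -0.11 -1;2.4 -3.1 0 0 0 -0.11 -1;2.4 -3.1 0 0 0 -0.11 -1;2.4 -3.1 0 0 0 -0.11 -1;2.4 -3.1 0 0 0 -0.11 -1;2.4 -3.1 0 0 0 -0.11 -1;2.4 -3.1 0 0 0 0 -1;2.4 -3.1 0 0 0 0 -1;2.4 -3.1 0 0 0 0 -1;2.4 -3.1 0 0 0 0 -1' 20
```

```text
time_s: 2.1
ee_pos: [497.6, 154.4, 220.2]
ee_rot: [-179.8, -0.5, 17.0]
force: [-0.0, 0.3, -0.1]
gripper_width: 91.3
```

```bash
python3 -m creep '2.4 -2.6 0 0 0 -0.04 -1;2.4 -2.6 0 0 0 -0.03 -1;1.2 -1.4 0 0 0 0 -1;0 0 0 0 0 0 -1'
python3 - <<'E'
from h import *
s=monitor.state();print(np.round(s["ee_pos"],1),np.round(s["ee_rot"],1))
f=vision.grab_frame("wrist");save(f,"w1.png",s=1.5)
print(proj(f,[557,88,145]))
for q,z in(("deburrer_grip",113),("stand_mouth",75)):
    for d in models.mark_of("wrist",q): print(q,np.round(d["at"]),d["confidence"],atz(f,d["at"],z).round(1))
E
```

```text
time_s: 2.43
ee_pos: [564.2, 77.8, 220.3]
ee_rot: [-179.9, -0.6, 12.3]
force: [0.2, 0.1, 0.3]
gripper_width: 90.8
[564.2  77.8 220.3] [-179.9   -0.6   12.3]
[249.87974678 184.33991208]
deburrer_grip [248. 178.] 0.74 [555.4  87.2 113. ]
stand_mouth [384. 351.] 0.61 [ 793.  -123.2   75. ]
```

View pics/w1.png

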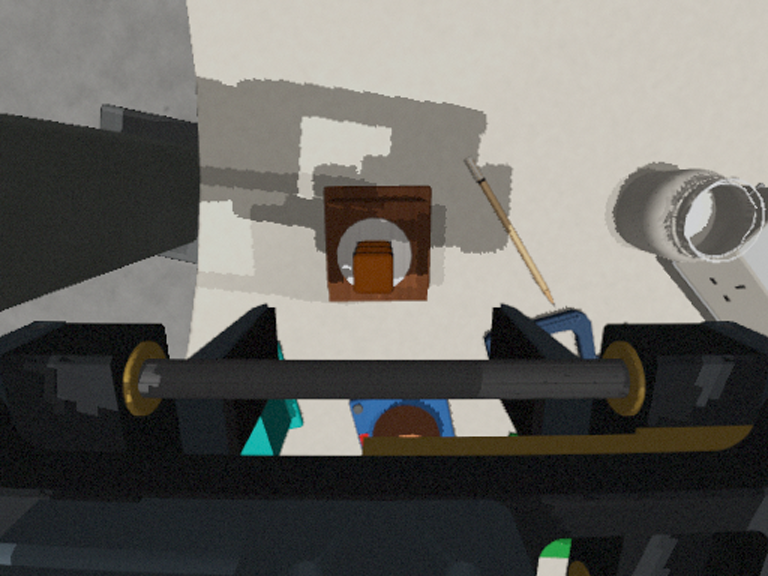

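The handle top in the wrist view, at (248,182) in native pixels, is square to the jaws. I'll compute the offset.

```bash
python3 - <<'E'
from h import *
f=vision.grab_frame("wrist")
s=monitor.state();print(s["time_s"],np.round(s["ee_pos"],1),np.round(s["ee_rot"],1))
save(f,"w2.png",[200,110,310,210],6)
print(atz(f,(248.1,181.7),145).round(1), [proj(f,p).round(1) for p in([557,88,145],[557,88,81])])
E
```

```text
2.6333 [561.   81.7 220.6] [-179.8   -0.5   12.5]
[551.8  93.6 145. ] [array([252.5, 188.8]), array([252.6, 175. ])]
```

View pics/w2.png

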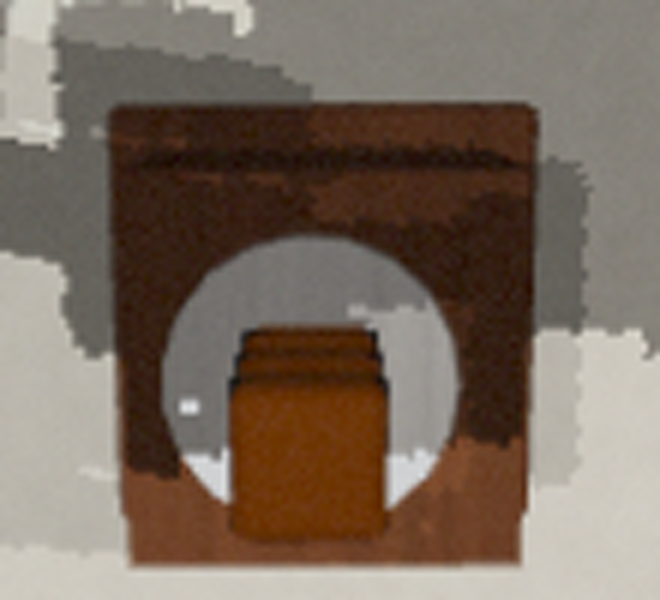

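```bash
python3 - <<'E'
from h import *
f=vision.grab_frame("wrist")
s=monitor.state();print(s["time_s"],np.round(s["ee_pos"],1),np.round(s["ee_rot"],1))
print(atz(f,(251,186.3),145).round(1),atz(f,(251.4,173.8),81).round(1), proj(f,[557,88,145]))
E
```

```text
2.6833 [560.9  82.  220.7] [-179.8   -0.6   12.6]
[554.9  90.4 145. ] [555.1  89.5  81. ] [252.65066192 189.33965078]
```

```bash
python3 -m creep '-0.2 0.3 -2.5 -0.002 0.01 0 -1;-0.2 0.3 -2.5 0 0 0 -1;-0.1 0.1 -2.5 0 0 0 -1;0 0 -1.8 0 0 0 -1;0 0 0 0 0 0 -1;0 0 0 0 0 0 -1;0 0 0 0 0 0 -1'
```

```text
time_s: 3.27
ee_pos: [551.4, 98.3, 129.3]
ee_rot: [-179.7, -0.4, 13.4]
force: [-0.4, 0.4, 0.3]
gripper_width: 91.4
```

```bash
python3 -m creep '0 0 0 0 0 0 -1'; python3 -m creep '0 0 0 0 0 0 -1';python3 -m creep '0 0 0 0 0 0 -1'
```

```text
time_s: 3.35
ee_pos: [551.8, 99.0, 130.6]
ee_rot: [-179.7, -0.5, 13.4]
force: [0.3, -0.2, 0.5]
gripper_width: 91.3
time_s: 3.43
ee_pos: [552.5, 99.4, 131.9]
ee_rot: [-179.7, -0.6, 13.4]
force: [0.8, -0.7, -0.1]
gripper_width: 91.1
time_s: 3.52
ee_pos: [553.1, 99.7, 133.1]
ee_rot: [-179.8, -0.7, 13.4]
force: [0.1, 0.6, -0.2]
gripper_width: 91.1
```

```bash
for i in 1 2 3; do python3 -m creep '0 0 0 0 0 0 -1;0 0 0 0 0 0 -1' | grep -v force; done
```

```text
time_s: 3.68
ee_pos: [554.1, 99.7, 134.8]
ee_rot: [-179.8, -0.9, 13.4]
gripper_width: 91.0
time_s: 3.85
ee_pos: [554.6, 99.6, 135.5]
ee_rot: [-179.8, -1.0, 13.4]
gripper_width: 91.1
time_s: 4.02
ee_pos: [554.6, 99.4, 135.6]
ee_rot: [-179.8, -1.0, 13.4]
gripper_width: 91.2
```

```bash
python3 -m creep '0.02 -0.3 -0.6 -0.001 0.004 -0.004 -1;0.02 -0.3 -0.6 -0.001 0.004 -0.004 -1;0.02 -0.2 -0.6 -0.001 0.004 -0.004 -1;0.02 -0.1 -0.4 0 0.004 0 -1' | grep -v force; python3 -m creep '0 0 0 0 0 0 -1;0 0 0 0 0 0 -1;0 0 0 0 0 0 -1' | grep -v force;python3 -m creep '0 0 0 0 0 0 -1;0 0 0 0 0 0 -1;0 0 0 0 0 0 -1' | grep -v force
```

```text
time_s: 4.35
ee_pos: [555.6, 89.6, 112.1]
ee_rot: [-179.8, -0.1, 12.6]
gripper_width: 91.3
time_s: 4.6
ee_pos: [554.8, 88.8, 109.6]
ee_rot: [-179.7, 0.2, 12.6]
gripper_width: 91.1
time_s: 4.85
ee_pos: [555.0, 89.0, 109.9]
ee_rot: [-179.7, 0.2, 12.6]
gripper_width: 91.3
```

```bash
python3 -m creep '0.05 0 -0.4 0 0 0 -1;0.05 0 -0.4 0 0 0 -1;0 0 -0.35 0 0 0 -1;0 0 -0.2 0 0 0 -1;0 0 0 0 0 0 -1;0 0 0 0 0 0 -1;0 0 0 0 0 0 -1'
python3 - <<'E'
from h import *
f=vision.grab_frame("side");save(f,"s2.png",[180,90,280,165],7)
E
```

```text
time_s: 5.43
ee_pos: [556.1, 89.2, 95.2]
ee_rot: [-179.7, 0.1, 12.6]
force: [0.6, 0.7, 0.3]
gripper_width: 91.1
```

View pics/s2.png

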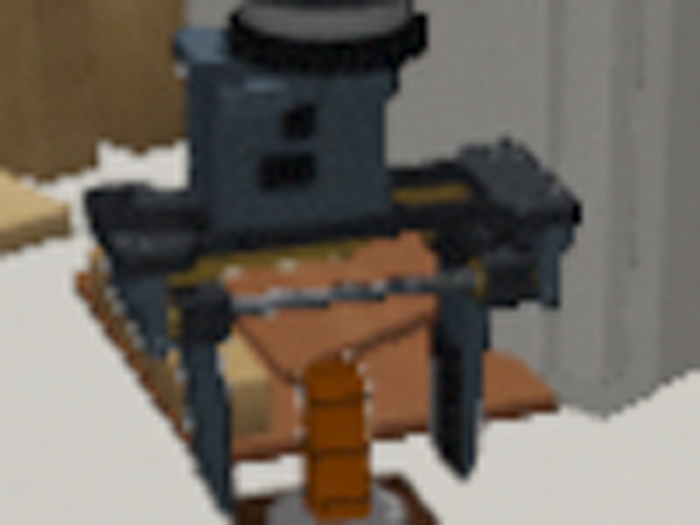

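The handle stands midway between the fingers. Closing.

```bash
python3 -m creep '0 0 0 0 0 0 1;0 0 0 0 0 0 1;0 0 0 0 0 0 1;0 0 0 0 0 0 1;0 0 0 0 0 0 1;0 0 0 0 0 0 1;0 0 0 0 0 0 1;0 0 0 0 0 0 1' 30
```

```text
time_s: 6.15
ee_pos: [556.6, 89.3, 95.9]
ee_rot: [-179.7, 0.1, 12.6]
force: [-1.3, -0.6, 1.1]
gripper_width: 40.2
```

```bash
python3 -m creep '0 0 0 0 0 0 1;0 0 0 0 0 0 1;0 0 0 0 0 0 1;0 0 0 0 0 0 1;0 0 0 0 0 0 1' 30
```

```text
time_s: 6.57
ee_pos: [556.5, 89.3, 95.9]
ee_rot: [-179.7, 0.1, 12.6]
force: [-0.3, -0.1, -0.1]
gripper_width: 24.0
```

Gripped at 24.0 mm. The put-back pose is TCP (556.5, 89.3, 95.9), yaw 12.6. Lifting.

```bash
python3 -m creep '0 0 0.4 0 0 0 1;0 0 0.8 0 0 0 1;0 0 1.1 0 0 0 1;0 0 1.1 0 0 0 1;0 0 1.1 0 0 0 1;0 0 1.1 0 0 0 1;0 0 1.1 0 0 0 1;0 0 1.1 0 0 0 1;0 0 1.0 0 0 0 1;0 0 0.6 0 0 0 1;0 0 0.3 0 0 0 1;0 0 0 0 0 0 1'
python3 - <<'E'
from h import *
f=vision.grab_frame("side");save(f,"s3.png",[180,60,280,165],6)
E
```

```text
time_s: 7.57
ee_pos: [554.1, 89.0, 200.8]
ee_rot: [-179.7, 0.2, 12.6]
force: [-0.8, 0.2, -1.8]
gripper_width: 24.1
```

View pics/s3.png

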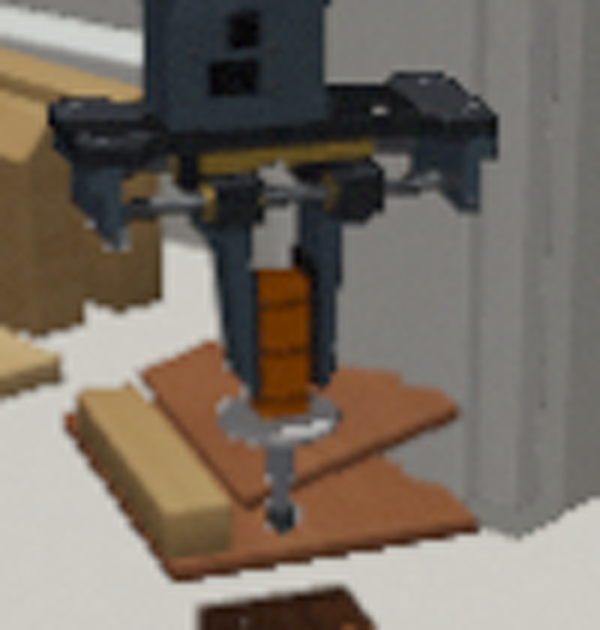

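```bash
python3 -m creep '-0.3 -1.0 0 0 0 0 1;-0.6 -2.0 0 0 0 0 1;-0.7 -2.5 0 0 0 0 1;-0.7 -2.7 0 0 0 0 1;-0.7 -2.7 0 0 0 0 1;-0.7 -2.7 0 0 0 0 1;-0.7 -2.7 0 0 0 0 1;-0.7 -2.7 0 0 0 0 1;-0.7 -2.7 0 0 0 0 1;-0.7 -2.7 0 0 0 0 1;-0.7 -2.7 0 0 0 0 1;-0.6 -2.2 0 0 0 0 1'
```

```text
time_s: 8.62
ee_pos: [462.2, -217.2, 191.5]
ee_rot: [-179.4, 1.3, 13.1]
force: [0.1, -0.5, -2.3]
gripper_width: 23.7
```

```bash
python3 -m creep '-0.2 -1.8 0 0 0 0 1;-0.1 -1.5 0 0 0 0 1;-0.1 -1.0 0 0 0 0 1;0 -0.6 0 0 0 0 1;0 -0.3 0 0 0 0 1;0 0 0 0 0 0 1'; python3 -m creep '0 0 0 0 0 0 1;0 0 0 0 0 0 1;0 0 0 0 0 0 1;0 0 0 0 0 0 1'
```

```text
time_s: 9.12
ee_pos: [451.0, -277.1, 187.8]
ee_rot: [-179.2, 1.8, 12.7]
force: [0.5, -0.7, -1.5]
gripper_width: 23.9
time_s: 9.45
ee_pos: [451.2, -274.5, 187.5]
ee_rot: [-179.1, 1.8, 12.9]
force: [0.1, 1.0, -1.7]
gripper_width: 23.7
```

```bash
cat >> h.py <<'E'
from scipy.spatial.transform import Rotation as Ro
def rotfix(yaw=12.6):
    s=monitor.state(); R=Ro.from_euler('xyz',s["ee_rot"],degrees=True)
    return (Ro.from_euler('xyz',[180,0,yaw],degrees=True)*R.inv()).as_rotvec().round(4)
E
python3 -c "
from h import *
print(rotfix())
f=vision.grab_frame('top');save(f,'t3.png',[300,200,400,290],7)
f=vision.grab_frame('side');save(f,'s4.png',[150,180,260,310],4.6)"
```

```text
[-0.009  -0.0338 -0.0045]
```

View pics/s4.png

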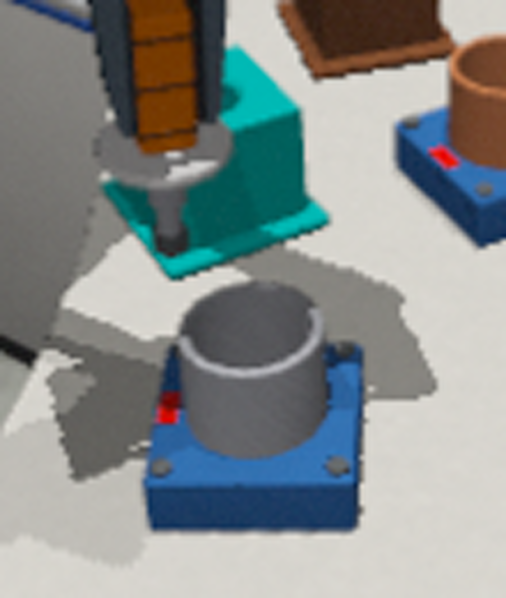

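View pics/t3.png

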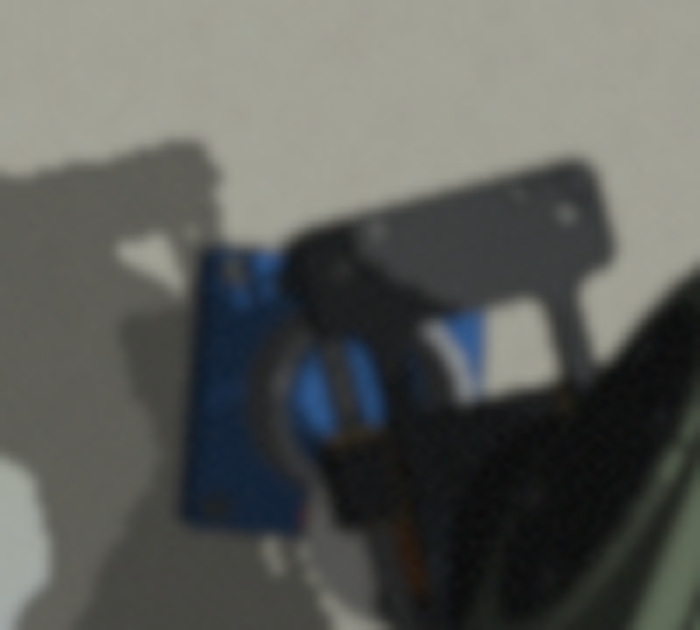

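```bash
python3 -m creep '0.05 -0.2 -0.5 -0.004 -0.012 -0.002 1;0.05 -0.2 -0.5 -0.003 -0.01 -0.002 1;0 -0.2 -0.4 0 -0.007 0 1;0 -0.1 -0.2 0 0 0 1;0 0 0 0 0 0 1;0 0 0 0 0 0 1;0 0 0 0 0 0 1'
python3 -c "
from h import *
print(rotfix())
f=vision.grab_frame('side');save(f,'s5.png',[160,200,240,280],7)
s=monitor.state();p=s['ee_pos'];R=Ro.from_euler('xyz',s['ee_rot'],degrees=True)
tip=p+R.apply([0,0,75.9]);print(p,tip,proj(f,tip), (proj(f,tip)-[160,200]+.5)*7)"
```

```text
time_s: 10.13
ee_pos: [452.6, -281.3, 170.8]
ee_rot: [-179.9, 0.1, 12.7]
force: [0.2, -0.2, -1.2]
gripper_width: 24.2
[-0.0016 -0.0029 -0.0017]
[ 452.68091821 -281.26516391  170.78730137] [ 452.47172004 -281.15340973   94.88767194] [189.65773558 244.32336405] [211.10414909 313.76354832]
```

View pics/s5.png

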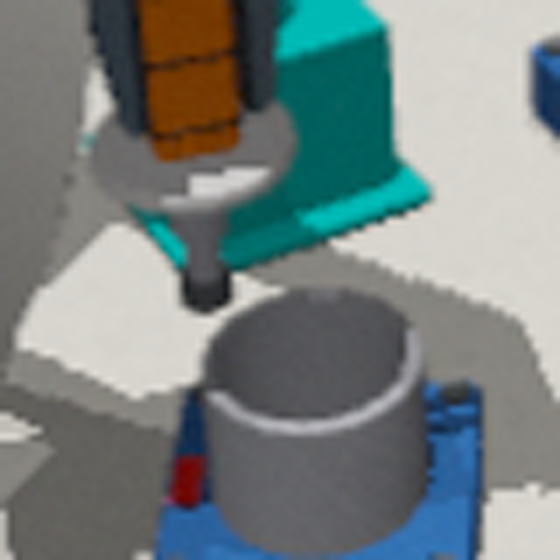

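Observed tip and prediction agree to <1 px. Descending onto the rim.

```bash
python3 -m creep '0.02 -0.1 -0.3 0 0 0 1;0.02 -0.1 -0.4 0 0 0 1;0 0 -0.4 0 0 0 1;0 0 -0.3 0 0 0 1;0 0 -0.2 0 0 0 1;0 0 -0.1 0 0 0 1;0 0 0 0 0 0 1;0 0 0 0 0 0 1;0 0 0 0 0 0 1'
```

```text
time_s: 10.93
ee_pos: [454.0, -283.9, 152.8]
ee_rot: [-180.0, 0.1, 12.7]
force: [-0.1, -0.7, -0.3]
gripper_width: 24.0
```

```bash
python3 -m creep '-0.05 0 -0.2 0 0 0 1;0 0 -0.1 0 0 0 1;0 0 0 0 0 0 1;0 0 0 0 0 0 1;0 0 0 0 0 0 1'
python3 - <<'E'
from h import *
f=vision.grab_frame('side');save(f,'s6.png',[160,200,240,280],7)
C=np.array([482.4,-287]);a=np.radians(173-np.arange(0,361,15))
P=C+29.5*np.c_[np.cos(a),np.sin(a)]
for i in range(len(P)-1): print(i*15,P[i].round(1),(P[i+1]-P[i]).round(1))
E
```

```text
time_s: 11.35
ee_pos: [453.9, -284.0, 150.4]
ee_rot: [180.0, -0.0, 12.7]
force: [-0.3, 0.9, 0.7]
gripper_width: 24.0
0 [ 453.1 -283.4] [1.9 7.5]
15 [ 455.  -275.9] [3.8 6.7]
30 [ 458.8 -269.2] [5.4 5.5]
45 [ 464.2 -263.8] [6.6 3.9]
60 [ 470.9 -259.8] [7.4 2.1]
75 [ 478.3 -257.8] [7.7 0.1]
90 [ 486.  -257.7] [ 7.5 -1.9]
105 [ 493.5 -259.6] [ 6.7 -3.8]
120 [ 500.2 -263.4] [ 5.5 -5.4]
135 [ 505.6 -268.8] [ 3.9 -6.6]
150 [ 509.6 -275.5] [ 2.1 -7.4]
165 [ 511.6 -282.9] [ 0.1 -7.7]
180 [ 511.7 -290.6] [-1.9 -7.5]
195 [ 509.8 -298.1] [-3.8 -6.7]
210 [ 506.  -304.8] [-5.4 -5.5]
225 [ 500.6 -310.2] [-6.6 -3.9]
240 [ 493.9 -314.2] [-7.4 -2.1]
255 [ 486.5 -316.2] [-7.7 -0.1]
270 [ 478.8 -316.3] [-7.5  1.9]
285 [ 471.3 -314.4] [-6.7  3.8]
300 [ 464.6 -310.6] [-5.5  5.4]
315 [ 459.2 -305.2] [-3.9  6.6]
330 [ 455.2 -298.5] [-2.1  7.4]
345 [ 453.2 -291.1] [-0.1  7.7]
```

View pics/s6.png

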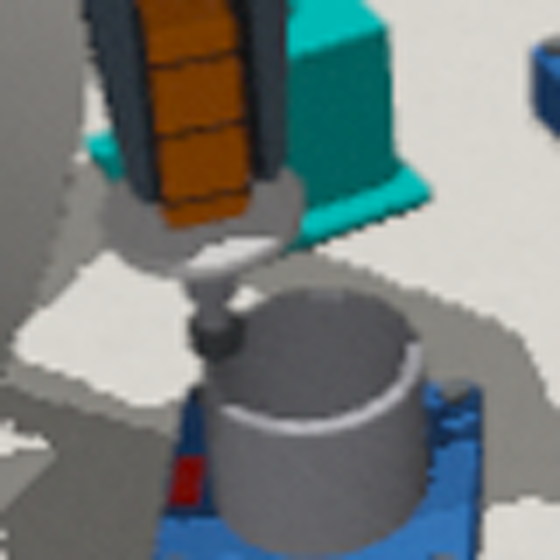

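The tip sits on the rim at the red-mark side with ≈2 N. Going round clockwise in eighths.

```bash
python3 -m creep '0.03 0.18 -0.01 0 0 0 1;0.03 0.18 0 0 0 0 1;0.04 0.18 0 0 0 0 1;0.05 0.18 0 0 0 0 1;0.08 0.16 0 0 0 0 1;0.09 0.16 0 0 0 0 1;0.09 0.16 0 0 0 0 1;0.1 0.15 0 0 0 0 1;0.12 0.14 0 0 0 0 1;0.13 0.13 0 0 0 0 1;0.13 0.12 0 0 0 0 1;0.14 0.11 0 0 0 0 1'; python3 -c "
from h import *
print(rotfix())"
```

```text
time_s: 12.4
ee_pos: [466.4, -266.0, 151.1]
ee_rot: [179.6, -0.1, 12.8]
force: [-0.7, -1.0, -0.5]
gripper_width: 23.6
[ 0.0061  0.0039 -0.0029]
```

```bash
python3 -m creep '0.08 0.16 -0.04 0.002 0.002 0 1;0.1 0.16 -0.04 0.002 0.002 0 1;0.13 0.13 -0.04 0.002 0 0 1;0.15 0.1 0 0 0 0 1;0.17 0.08 0 0 0 0 1;0.17 0.07 0 0 0 0 1;0.18 0.06 0 0 0 0 1;0.18 0.05 0 0 0 0 1;0.18 0.03 0 0 0 0 1;0.18 0 0 0 0 0 1;0.18 -0.02 0 0 0 0 1;0.18 -0.04 0 0 0 0 1'; python3 -c "
from h import *
print(rotfix())
f=vision.grab_frame('side');save(f,'s7.png',[160,200,240,280],7)"
```

```text
time_s: 13.4
ee_pos: [484.3, -254.8, 148.8]
ee_rot: [-179.6, 0.4, 12.8]
force: [-1.4, -0.2, -0.2]
gripper_width: 23.8
[-0.006  -0.008  -0.0027]
```

View pics/s7.png

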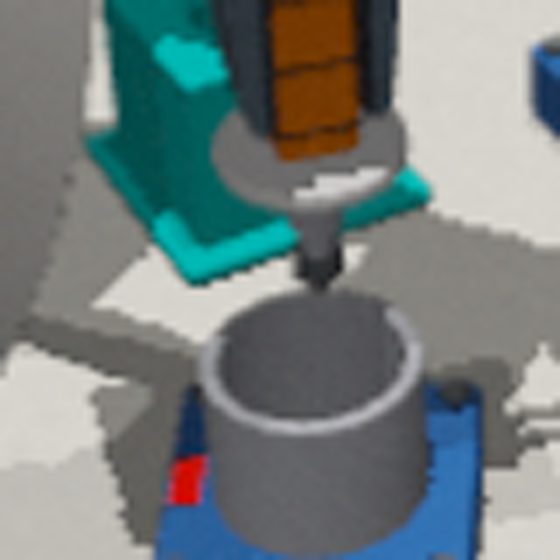

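```bash
python3 -m creep '0.15 -0.12 0 -0.002 -0.003 0 1;0.16 -0.12 0 -0.002 -0.003 0 1;0.17 -0.1 0 -0.002 -0.002 0 1;0.17 -0.1 0 0 0 0 1;0.17 -0.1 0 0 0 0 1;0.15 -0.11 0 0 0 0 1;0.14 -0.12 0 0 0 0 1;0.13 -0.13 0 0 0 0 1;0.12 -0.14 0 0 0 0 1;0.11 -0.15 0 0 0 0 1;0.1 -0.16 0 0 0 0 1;0.08 -0.16 0 0 0 0 1'; python3 -c "
from h import *
print(rotfix())"
```

```text
time_s: 14.45
ee_pos: [503.2, -270.2, 148.6]
ee_rot: [-179.9, -0.1, 12.7]
force: [-1.5, 0.6, -0.1]
gripper_width: 24.0
[-0.0023  0.0017 -0.0019]
```

```bash
python3 -m creep '0.14 -0.13 0 0 0 0 1;0.13 -0.14 0 0 0 0 1;0.12 -0.15 0 0 0 0 1;0.1 -0.16 0 0 0 0 1;0.08 -0.17 0 0 0 0 1;0.06 -0.18 0 0 0 0 1;0.05 -0.18 0 0 0 0 1;0.03 -0.18 0 0 0 0 1;0.01 -0.18 0 0 0 0 1;-0.01 -0.18 0 0 0 0 1;-0.02 -0.18 0 0 0 0 1;-0.04 -0.18 0 0 0 0 1'; python3 -c "
from h import *
print(rotfix())
f=vision.grab_frame('side');save(f,'s8.png',[160,200,240,280],7)"
```

```text
time_s: 15.45
ee_pos: [511.8, -292.4, 148.8]
ee_rot: [-179.9, -0.3, 12.7]
force: [0.4, 0.7, 0.6]
gripper_width: 24.0
[-0.0024  0.0044 -0.0016]
```

View pics/s8.png

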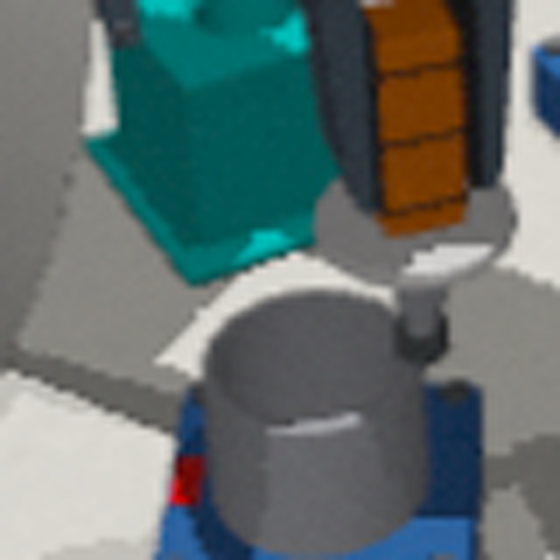

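```bash
python3 -m creep '-0.05 -0.17 0 0 0.001 0 1;-0.06 -0.16 0 0 0.001 0 1;-0.07 -0.16 0 0 0.001 0 1;-0.08 -0.16 0 0 0 0 1;-0.09 -0.15 0 0 0 0 1;-0.1 -0.15 0 0 0 0 1;-0.1 -0.14 0 0 0 0 1;-0.11 -0.13 0 0 0 0 1;-0.12 -0.12 0 0 0 0 1;-0.13 -0.11 0 0 0 0 1;-0.14 -0.1 0 0 0 0 1;-0.14 -0.09 0 0 0 0 1'; python3 -c "
from h import *
print(rotfix())"
```

```text
time_s: 16.5
ee_pos: [500.0, -311.8, 149.4]
ee_rot: [179.9, -0.3, 12.7]
force: [0.8, 0.2, 0.5]
gripper_width: 23.9
[-0.0001  0.0048 -0.0013]
```

```bash
python3 -m creep '-0.15 -0.08 0 0 0.002 0 1;-0.16 -0.07 0 0 0.001 0 1;-0.17 -0.06 0 0 0.001 0 1;-0.17 -0.05 0 0 0 0 1;-0.18 -0.04 0 0 0 0 1;-0.18 -0.03 0 0 0 0 1;-0.18 -0.01 0 0 0 0 1;-0.18 0 0 0 0 0 1;-0.18 0.01 0 0 0 0 1;-0.18 0.03 0 0 0 0 1;-0.17 0.04 0 0 0 0 1;-0.17 0.05 0 0 0 0 1'; python3 -c "
from h import *
print(rotfix())
f=vision.grab_frame('side');save(f,'s9.png',[160,200,240,280],7)"
```

```text
time_s: 17.5
ee_pos: [477.8, -315.7, 150.0]
ee_rot: [179.8, -0.1, 12.7]
force: [1.0, -1.0, 0.8]
gripper_width: 23.6
[ 0.0032  0.0027 -0.0015]
```

View pics/s9.png

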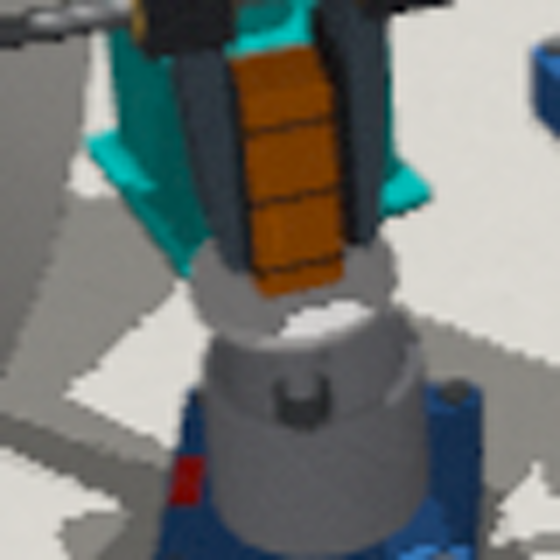

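The tip is on the front rim at ≈(305,415) in the crop. Continuing.

```bash
python3 -m creep '-0.17 0.03 -0.02 0.001 0.001 0 1;-0.17 0.04 -0.02 0.001 0.001 0 1;-0.17 0.05 0 0.001 0 0 1;-0.16 0.07 0 0 0 0 1;-0.16 0.08 0 0 0 0 1;-0.16 0.09 0 0 0 0 1;-0.15 0.1 0 0 0 0 1;-0.14 0.11 0 0 0 0 1;-0.13 0.12 0 0 0 0 1;-0.12 0.13 0 0 0 0 1;-0.11 0.14 0 0 0 0 1;-0.1 0.15 0 0 0 0 1'; python3 -c "
from h import *
print(rotfix())"
```

```text
time_s: 18.55
ee_pos: [458.1, -304.3, 149.7]
ee_rot: [179.9, 0.0, 12.7]
force: [0.3, -1.1, 1.2]
gripper_width: 23.9
[ 0.0018 -0.0001 -0.0019]
```

```bash
python3 -m creep '-0.09 0.15 0 0.001 0 0 1;-0.08 0.16 0 0.001 0 0 1;-0.07 0.16 0 0 0 0 1;-0.06 0.17 0 0 0 0 1;-0.05 0.17 0 0 0 0 1;-0.04 0.17 0 0 0 0 1;-0.02 0.17 0 0 0 0 1;0 0.17 0 0 0 0 1;0.01 0.17 0 0 0 0 1;0.02 0.17 0 0 0 0 1;0.03 0.17 0 0 0 0 1;0.04 0.15 0 0 0 0 1'; python3 -c "
from h import *
f=vision.grab_frame('side');save(f,'s10.png',[160,200,240,280],7)"; python3 -m creep '0 0.05 0 0 0 0 1;0 0 0 0 0 0 1;0 0 0 0 0 0 1;0 0 0 0 0 0 1';python3 -c "
from h import *
print(rotfix())"
```

```text
time_s: 19.55
ee_pos: [453.1, -282.3, 149.5]
ee_rot: [-179.9, 0.2, 12.7]
force: [0.3, -0.3, 0.8]
gripper_width: 23.6
time_s: 19.93
ee_pos: [453.2, -281.1, 149.4]
ee_rot: [-179.9, 0.2, 12.8]
force: [-0.3, -1.1, -0.9]
gripper_width: 24.1
[-0.0009 -0.0034 -0.0029]
```

View pics/s10.png

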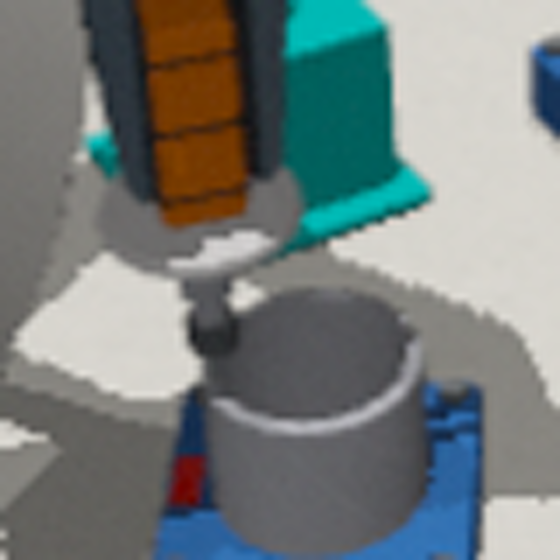

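The circle is closed at the mark side. Lifting and returning.

```bash
python3 -m creep '0 0 0.4 0 0 0 1;0 0 0.8 0 0 0 1;0 0 1.0 0 0 0 1;0 0 1.0 0 0 0 1;0 0 1.0 0 0 0 1;0 0 0.6 0 0 0 1;0 0 0.3 0 0 0 1;0 0 0 0 0 0 1;0.3 1.0 0 0 0 0 1;0.5 1.6 0 0 0 0 1;0.5 1.9 0 0 0 0 1;0.5 2.1 0 0 0 0 1'
python3 -m creep '0.5 2.1 0 0 0 0 1;0.5 2.1 0 0 0 0 1;0.5 2.1 0 0 0 0 1;0.5 2.1 0 0 0 0 1;0.5 2.1 0 0 0 0 1;0.5 2.1 0 0 0 0 1;0.5 2.0 0 0 0 0 1;0.5 1.8 0 0 0 0 1;0.5 1.6 0 0 0 0 1;0.4 1.2 0 0 0 0 1;0.2 0.7 0 0 0 0 1;0 0 0 0 0 0 1'
```

```text
time_s: 20.93
ee_pos: [469.4, -212.2, 203.9]
ee_rot: [-179.5, 0.4, 12.3]
force: [0.5, -0.1, -2.1]
gripper_width: 24.1
time_s: 21.93
ee_pos: [515.9, 10.9, 196.9]
ee_rot: [-178.8, 1.1, 12.6]
force: [0.4, 0.9, -1.6]
gripper_width: 24.1
```

Remaining to (556.5, 89.3): about +41, +78.

```bash
python3 -m creep '0.4 0.8 0 0 0 0 1;0.6 1.2 0 0 0 0 1;0.8 1.4 0 0 0 0 1;0.7 1.4 0 0 0 0 1;0.5 1.0 0 0 0 0 1;0.3 0.5 0 0 0 0 1;0.1 0.2 0 0 0 0 1;0 0 0 0 0 0 1;0 0 0 0 0 0 1;0 0 0 0 0 0 1;0 0 0 0 0 0 1'; python3 -c "
from h import *
print(rotfix())"
```

```text
time_s: 22.85
ee_pos: [551.0, 79.0, 195.6]
ee_rot: [-178.8, 1.4, 12.4]
force: [1.2, -0.0, -1.9]
gripper_width: 23.9
[-0.015  -0.0279  0.0046]
```

```bash
python3 -m creep '0.1 0.2 0 -0.005 -0.009 0.002 1;0.15 0.3 0 -0.005 -0.009 0.001 1;0.15 0.3 0 -0.003 -0.006 0.001 1;0.1 0.1 0 0 0 0 1;0 0 0 0 0 0 1;0 0 0 0 0 0 1;0 0 0 0 0 0 1;0 0 0 0 0 0 1'; python3 -c "
from h import *
print(rotfix())"
```

```text
time_s: 23.52
ee_pos: [555.8, 87.9, 196.1]
ee_rot: [-180.0, 0.1, 12.5]
force: [0.3, 0.5, -2.3]
gripper_width: 23.9
[-0.0004 -0.0011  0.0016]
```

```bash
python3 -m creep '0 0.02 -0.4 0 0 0 1;0.02 0.02 -0.8 0 0 0 1;0.02 0.02 -0.9 0 0 0 1;0.02 0.02 -0.9 0 0 0 1;0.02 0 -0.9 0 0 0 1;0 0 -0.9 0 0 0 1;0 0 -0.9 0 0 0 1;0 0 -0.7 0 0 0 1;0 0 -0.4 0 0 0 1;0 0 -0.2 0 0 0 1;0 0 0 0 0 0 1;0 0 0 0 0 0 1'; python3 -c "
from h import *
print(rotfix())
f=vision.grab_frame('side');save(f,'s11.png',[180,90,280,195],5)"
```

```text
time_s: 24.52
ee_pos: [555.1, 88.1, 116.1]
ee_rot: [-179.9, 0.3, 12.5]
force: [-0.1, -0.8, -1.2]
gripper_width: 23.9
[ 0.0004 -0.0059  0.0021]
```

View pics/s11.png

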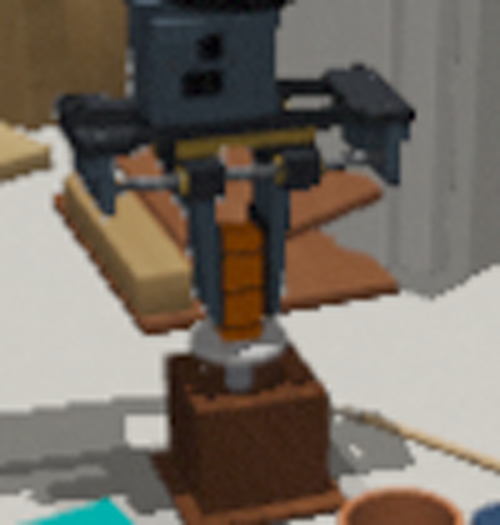

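The shaft is in the bore. Lowering 20 mm until the collar rests.

```bash
python3 -m creep '0.03 0.02 -0.3 0 -0.002 0 1;0.03 0.02 -0.4 0 -0.002 0 1;0.03 0.02 -0.4 0 -0.002 0 1;0.02 0.02 -0.3 0 0 0 1;0 0 -0.2 0 0 0 1;0 0 -0.1 0 0 0 1;0 0 0 0 0 0 1;0 0 0 0 0 0 1;0 0 0 0 0 0 1'; python3 -c "
from h import *
print(rotfix())"
```

```text
time_s: 25.32
ee_pos: [557.5, 89.3, 99.0]
ee_rot: [180.0, -0.3, 12.5]
force: [-0.0, 0.3, -1.8]
gripper_width: 23.9
[-0.0002  0.0045  0.0021]
```

```bash
python3 -m creep '-0.05 0 -0.1 0 0.002 0 1;-0.05 0 -0.1 0 0.001 0 1;0 0 -0.1 0 0 0 1;0 0 0 0 0 0 1;0 0 0 0 0 0 1;0 0 0 0 0 0 1'
```

```text
time_s: 25.82
ee_pos: [556.7, 89.2, 96.1]
ee_rot: [180.0, -0.1, 12.5]
force: [0.5, -0.5, -2.4]
gripper_width: 24.0
```

```bash
python3 -m creep '0 0 -0.06 0 0 0 1;0 0 -0.03 0 0 0 1;0 0 0 0 0 0 1;0 0 0 0 0 0 1'; python3 -m creep '0 0 0 0 0 0 -1;0 0 0 0 0 0 -1;0 0 0 0 0 0 -1;0 0 0 0 0 0 -1;0 0 0 0 0 0 -1;0 0 0 0 0 0 -1;0 0 0 0 0 0 -1;0 0 0 0 0 0 -1;0 0 0 0 0 0 -1;0 0 0 0 0 0 -1;0 0 0 0 0 0 -1;0 0 0 0 0 0 -1'; python3 -c "
from h import *
f=vision.grab_frame('side');save(f,'s12.png',[180,90,280,195],5)"
```

```text
time_s: 26.15
ee_pos: [556.9, 89.3, 96.0]
ee_rot: [180.0, -0.2, 12.5]
force: [0.3, 0.6, -0.9]
gripper_width: 23.4
time_s: 27.15
ee_pos: [558.0, 89.4, 96.6]
ee_rot: [180.0, -0.3, 12.5]
force: [-0.2, 0.3, 0.9]
gripper_width: 91.1
```

View pics/s12.png

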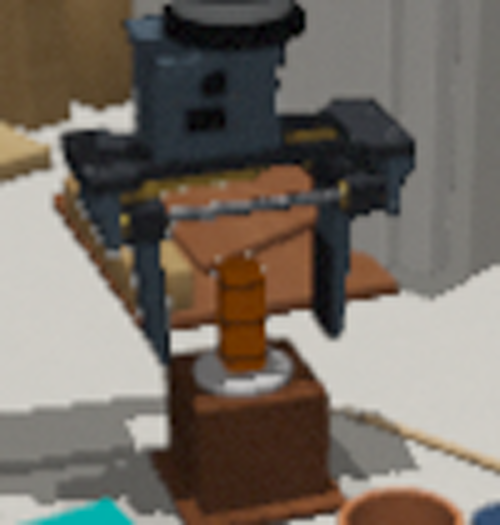

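The tool stands free with its collar down. Retreating straight up.

```bash
python3 -m creep '0 0 0.3 0 0 0 -1;0 0 0.7 0 0 0 -1;0 0 1.0 0 0 0 -1;0 0 1.2 0 0 0 -1;0 0 1.2 0 0 0 -1;0 0 1.2 0 0 0 -1;0 0 1.2 0 0 0 -1;0 0 1.2 0 0 0 -1;0 0 1.0 0 0 0 -1;0 0 0.6 0 0 0 -1;0 0 0.2 0 0 0 -1;0 0 0 0 0 0 -1'; python3 -m creep '0 0 0 0 0 0 -1;0 0 0 0 0 0 -1;0 0 0 0 0 0 -1;0 0 0 0 0 0 -1;0 0 0 0 0 0 -1;0 0 0 0 0 0 -1'; python3 -c "
from h import *
f=vision.grab_frame('side');save(f,'s13.png',[180,90,280,195],5)
for q,z in (('deburrer_grip',113),('stand_mouth',75)):
    print(q,[(np.round(d['at'],1),atz(f,d['at'],z).round(1)) for d in models.mark_of('side',q)])"
```

```text
time_s: 28.2
ee_pos: [558.7, 89.6, 208.6]
ee_rot: [179.9, -0.8, 12.5]
force: [0.8, 0.7, 0.3]
gripper_width: 91.0
time_s: 28.7
ee_pos: [557.3, 89.3, 206.4]
ee_rot: [180.0, -0.5, 12.5]
force: [0.0, 0.7, 0.6]
gripper_width: 90.9
deburrer_grip [(array([226.4, 146.7]), array([555.6, 130.3, 113. ]))]
stand_mouth [(array([230., 164.]), array([562.3,  93.9,  75. ])), (array([194.5, 201.1]), array([461. , -92.2,  75. ])), (array([329.3, 199.1]), array([ 791.2, -121.2,   75. ]))]
```

View pics/s13.png

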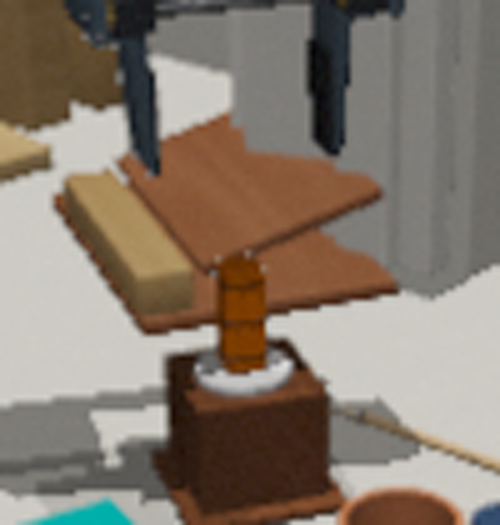

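```bash
python3 -c "
from h import *
print(job.job_done(), monitor.state()['time_s'])"
```

```text
the job is handed in; nothing more can be done
the job is handed in; nothing more can be done
```

I ran the deburring tool's tip once clockwise round the steel tube's rim, starting and ending at the red mark. I then put it back in its dark wooden stand, let go, and handed the job in at about 29 s of the 69 s limit. `job_done()` gives no verdict, so whether it passed is not confirmed.

- **Rim pass:** The wrist readings are noisy by about 1 N. They suggest contact of roughly 1–2.5 N at nearly every check, and about 0.5–1 N at one. The first of two readings at the closing mark showed contact of about 2 N. In the last one, after the dwell there, it was hard to tell from noise, but the arm was at the same height. The tip's path strayed up to 3 mm inward and outward of mid-wall, by my estimate. At every check it was within the allowed distance from the tube's centre.
- **Put-back:** The last side picture shows the tool upright with its collar on the stand. The fingers are open about 110 mm above the release height. I released it within about 0.5 mm of the pose where I picked it up.
- **One disagreement:** Taken at the mid-handle height, the network's last side-view mark put `deburrer_grip` at y ≈ 130 mm, about 40 mm from where the tool stands. It was off in the same direction before I touched the tool, so I went by the picture instead.

I saw no contact with the copper tube: the tool passed more than 100 mm to its side and above its rim height.

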